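# Spring-travel check of a mirror mount

## Robot

A 7-joint arm with a two-finger parallel gripper is mounted at the origin on the work surface. World frame = base frame: x ahead of the robot, y to its left, z up, the work surface at z = 0. Lengths are in m, angles in rad, forces in N, time in s.
With the tool pointing down it reaches from about 0.425 to 1.025 m from the base axis. Payload 3.6 kg.
Tool frame: the origin (TCP) lies midway between the tips of the shut fingers; the grasp point (between the pads) lies 19 mm behind it (robot.grip_point_offset is the distance from the TCP to the grasp point, in m); z points along the fingers, y is the direction in which the jaws open and shut (so a half turn about z gives the same grasp; the last joint's range is limited). The gripper opens to 85 mm and grips with 20 to 120 N. Pads are 22 mm wide; open, the fingers measure 114 mm over their backs; the gripper's body (76 mm by 85 mm) begins 54 mm behind the grasp point. The pads swing forward as they close: fully open they stand 13 mm farther back than shut.
Start: joints at [-1.252, 0.591, 0.048, 1.609, -0.033, 0.943, -0.034], TCP at [0.291, 0.664, 0.231] pointing down, gripper open.
Joint ranges: [-2.69, 2.69], [-0.47, 2.24], [-1.27, 1.36], [0.19, 2.51], [-1.53, 4.68], [0.08, 2.07], [-3.09, 3.09]. Speed limits (rad/s): [2.57, 2.57, 3.14, 3.14, 3.14, 3.14, 3.14].

## Interface

Orientations are given as [roll, pitch, yaw] about the fixed x, y, z axes, in that order (R = Rz(yaw) Ry(pitch) Rx(roll)).
In Python, from plant import robot gives the robot as it stands. Calls block until the motion is done:
- robot.move_ptp(position, orientation): joint-space move of the TCP to a pose.
- robot.move_linear(position, attitude=None, speed=0.15): straight line of the TCP; attitude=None keeps the orientation; speed is the mean speed in m/s.
- robot.move_joints(angles): joint-space move.
- robot.grip(opening, force=None): finger opening in m; force is the grip in N (None keeps the last); returns when the fingers have stopped.
- robot.wait(seconds).
- robot.ik(position, orientation): joint angles nearest the present ones, or None.
- robot.read_camera(name): name is "side" or "top" or "wrist"; returns a dict with "color" (400x640x3 uint8, red, green, blue), "depth" (400x640 float32, m along the optical axis (not along the pixel's ray), 0 where there is no reading), "fovy" (degrees; the focal length in pixels is half the picture's height over the tangent of half this angle, whatever the lens; pixels are square), "cx", "cy" (the principal point, pixels), "k1" (the pictures are not rectified: a ray, as slopes to the right and down, at radius r is drawn at 1 + k1 r^2 times it, then the intrinsics apply), "extrinsics" (4x4, takes a point from camera to world coordinates); the wrist camera has in their place "tool_from_camera" (4x4, takes a point from camera to tool coordinates, whose origin is the TCP and whose axes are the flange's). Camera axes: x right, y down, z forward; pixel columns grow to the right and rows downward; lengths in m; the calibration is good to about 2 mm. A picture is of the moment at which its call begins: read the wrist's pose just before it.
A pose or a line that the arm cannot do raises robot.PlanningError and nothing moves.
- robot.finish_job(): hands the job in, once; it reports no verdict.
Readings, each from a call of its own:
- robot.current_time_s(): time.
- robot.current_joint_pos(): joint angles.
- robot.current_qd(): joint speeds.
- robot.current_tau(): joint torques, N m.
- robot.current_tcp_pos(): TCP position.
- robot.current_tool_rot(): TCP orientation.
- robot.current_contact_force(): force on the tool from outside, world axes, zero at the start.
- robot.current_torque(): the same for the moment, N m.
- robot.current_finger_gap(): finger opening in m.
Only numpy, scipy, OpenCV 4.12 (cv2) and the standard library are available. Lean on these libraries where they do the work, as an engineer would, in place of code of your own. Each camera call takes 0.05 s, during which the arm holds its last target. There are 200 camera calls.

## Task

Check the spring travel of the spectrometer's tilting mirror mount: with the fingertips press down the domed stud on the plate corner that carries the pointer until the pointer tip stands level with the index block on the scale, and keep it there for about two seconds. Do not press well past the block, do not touch the mirror, and do not pull the corner up or press the opposite corner. Then let go, so that the plate springs back level, and leave the bottle, the cup and the screwdriver where they are.

Things in the scene. Friction and masses are not known exactly. Their poses are not given: they have to be found in the camera images.
- mount: Mirror mount screwed to the bench: aluminium base plate 160 x 300 x 12 mm. Origin on the bench (z = 0) straight below the middle of the tilt plate; z up, y from there towards the pointer and the scale, x along the hinge line. The +y corner of the tilt plate carries the pointer and a domed stud; the -y corner has a like stud but no pointer and is not to be pressed.
- plate_center (a point): Middle of the tilt plate, 85 mm above the bench: a 120 mm square aluminium plate, 8 mm thick, set cornerwise (corners 85 mm out towards the mount's +x, -x, +y, -y), level at rest. It rocks about the horizontal hinge line through this point along the mount's x; springs under the +y and -y corners hold it level. Axes as the mount's at rest.
- scale_top (a point): Middle of the top edge of the white upright scale board's face, 125 mm above the bench; the board is 50 mm wide (150 to 200 mm from the hinge line along the mount's y), 4 mm thick, and the pointer moves past its face, 10 mm off it on the +x side.
- plate (a joint): Tilt of the plate in rad: 0 level at rest, grows as the pointer corner goes down, stops at 0.42; negative when that corner goes up. The spring takes about 2.7 N m per rad, at the stud some 5 to 11 N for the marks that occur. Released, it springs back to 0 (within 0.01) by itself.
- stud_center (a point): Centre of the steel ball, 24 mm across, half sunk in the plate's top on the pointer corner, 70 mm from the hinge line and 4 mm above the plate's mid-plane; its upper half is a dome whose top is 12 mm above this point (101 mm above the bench at rest). Press here from above. It moves with the plate.
- pointer_tip (a point): Tip of the thin dark steel pointer, 3 to 6 mm thick, which sticks out of the pressed corner along the mount's +y; the tip lies 165 mm from the hinge line in the plate's mid-plane, so it goes down about 2.36 times as far as the stud.
- mark (a point): Centre of the index block on the scale board, a black block 22 mm wide (y) and 12 mm high, just beyond the pointer tip (184 mm from the hinge line in y). Its height is set anew each time, 40 to 64 mm above the bench. The pointer is at the mark when its tip is within the block's height.
- mirror (a point): Round mirror in a dark rim, 64 mm across, in the middle of the plate, 6 mm proud of it; this point is the centre of its face. Not to be touched.
- bottle: Loose white bottle, 52 mm across, 105 mm tall, standing on the bench; origin at its underside. Leave alone.
- cup: Loose small white cup, 48 mm across, 45 mm tall, standing on the bench; origin at its underside. Leave alone.
- driver: Loose screwdriver, 150 mm long, lying on the bench along its own x. Leave alone.

How it is judged:
By the outcome, as a careful person would: the job done as asked, in the order asked, and still so for the second after the job is handed in, with the robot touching nothing.
It also fails if it takes over 38 s, if anything falls off the work surface, if the arm or the gripper's body presses on something with over 40 N, if the wrist force passes 120 N, or if a joint passes its speed limit or range.

## Working session

There is one attempt and no reset: what is moved stays moved. The work goes in short steps, each a Python script; the robot and the scene stay as the last script left them, time stands still between calls to the robot, and variables do not carry over. Pictures are saved under pics/ and viewed, about 8 in all and at most 12, crops included, and the job is handed in when it is done.

```bash
ls; mkdir -p pics
cat > h.py <<'E'
import numpy as np, cv2
from plant import robot
def K(c):
    f=200/np.tan(np.radians(c["fovy"])/2); return f
def rays(c,uv):
    f=K(c); d=(np.atleast_2d(uv).astype(float)-[c["cx"],c["cy"]])/f
    s=d.copy()
    for _ in range(20): s=d/(1+c["k1"]*(s**2).sum(1,keepdims=True))
    return np.c_[s,np.ones(len(s))]
def world(c,uv,E,depth=None,z=None):
    r=rays(c,uv)@E[:3,:3].T; o=E[:3,3]
    t=depth if depth is not None else (z-o[2])/r[:,2]
    return o+r*np.reshape(t,(-1,1))
def project(c,P,E):
    p=(np.atleast_2d(P)-E[:3,3])@E[:3,:3]; s=p[:,:2]/p[:,2:]
    return s*(1+c["k1"]*(s**2).sum(1,keepdims=True))*K(c)+[c["cx"],c["cy"]]
E
python3 - <<'E'
from h import *
import pickle
d={}
for n in("top","side"):
    c=robot.read_camera(n); d[n]=c; cv2.imwrite(f"pics/{n}0.png",c["color"][:,:,::-1])
    print(n,c["fovy"],c["cx"],c["cy"],c["k1"],c["extrinsics"].round(3).tolist())
pickle.dump(d,open("d.pkl","wb"))
print(robot.current_time_s(),robot.current_tool_rot(),robot.current_tcp_pos())
E
```

```text
pics
top 50.54163721251833 313.66628903917444 198.0162246200556 -0.049597696582418686 [[-0.015, -0.981, 0.194, 0.469], [-1.0, 0.018, 0.015, -0.037], [-0.018, -0.194, -0.981, 0.858], [0.0, 0.0, 0.0, 1.0]]
side 57.23908292015248 321.75864279438815 194.9273050421807 -0.055329088045487564 [[-0.868, -0.358, 0.345, 0.384], [-0.497, 0.61, -0.617, 0.425], [0.01, -0.707, -0.707, 0.627], [0.0, 0.0, 0.0, 1.0]]
0.1 [-3.13955417e+00  8.42117933e-05  2.72886739e+00] [0.29051632 0.66343329 0.23023596]
```

View pics/top0.png

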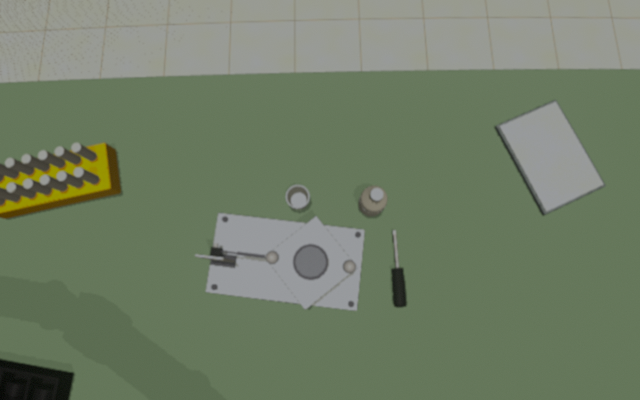

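View pics/side0.png

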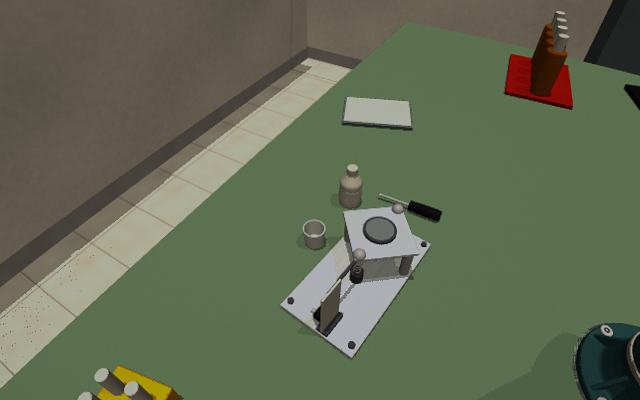

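Top view: the mount has its pointer stud at about (272,257), the other stud at (349,267), the mirror at (311,262) and the scale at about (210,257). The bottle is at (373,200), the cup at (298,198) and the driver at (398,270). The scale's face points away from the side camera, so I need a wrist view of the mark from the mount's +x side.

Run:
```python
from h import *
import pickle
c=pickle.load(open("d.pkl","rb"))["top"]; E=c["extrinsics"]
im=c["color"][:,:,::-1]; cr=cv2.resize(im[195:320,185:385],None,fx=4,fy=4,interpolation=cv2.INTER_CUBIC)
cv2.imwrite("pics/topcrop.png",cr)
g=cv2.cvtColor(cr,cv2.COLOR_BGR2GRAY)
for a,b in((20,32),(58,80)):
    h=cv2.HoughCircles(g,cv2.HOUGH_GRADIENT,1,60,param1=100,param2=18,minRadius=a,maxRadius=b)
    if h is not None:
        for x,y,r in h[0][:6]:
            u=[(x+.5)/4+184.5,(y+.5)/4+194.5]; print(np.round(u,1),r/4,world(c,u,E,z=.095).round(4), c["depth"][int(u[1]),int(u[0])], world(c,u,E,depth=c["depth"][int(u[1]),int(u[0])]).round(4))
for n,u,z in(("bottle",(376,195),.105),("cup",(298,191),.045),("scale",(210,257),.125)):print(n,world(c,u,E,z=z).round(3))
# white base plate outline
m=((g>120)).astype(np.uint8); m=cv2.morphologyEx(m,cv2.MORPH_CLOSE,np.ones((25,25)))
ct=max(cv2.findContours(m,0,2)[0],key=cv2.contourArea); bx=cv2.boxPoints(cv2.minAreaRect(ct))
print("base",world(c,(bx+.5)/4+[184.5,194.5],E,z=.012).round(4).tolist())
```

```text
[310.2 261. ] 17.125 [[ 0.5055 -0.0171  0.095 ]] 0.75304174 [[ 0.5053 -0.0171  0.0979]]
bottle [[ 0.622 -0.138  0.105]]
cup [[0.645 0.006 0.045]]
scale [[0.513 0.156 0.125]]
base [[0.4409, 0.2231, 0.012], [0.6279, 0.2114, 0.012], [0.5884, -0.1282, 0.012], [0.4061, -0.1038, 0.012]]
```

View pics/topcrop.png

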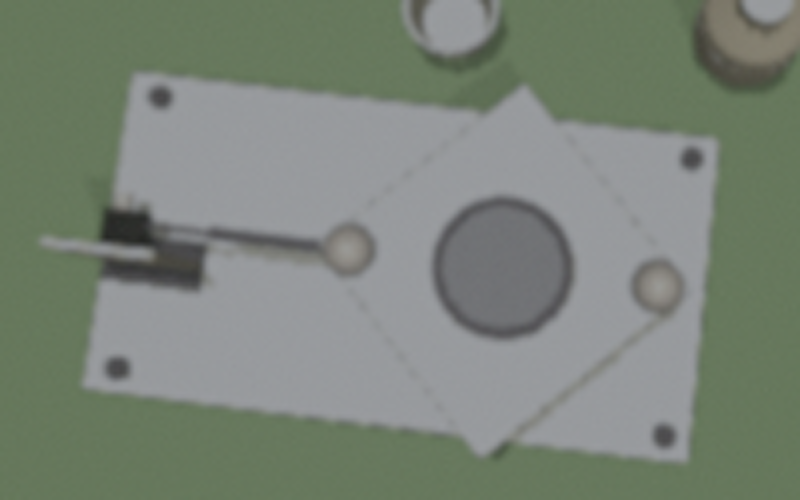

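The crop shows the studs at (347,249) and (657,286) in crop pixels, the mirror at (503,268) and the scale's top edge from (40,240) to (155,255). The block sits on the upper (+x) side at (127,225). Next I'll fix the mount pose and plan a wrist view from +x.

Run:
```python
from h import *
import pickle
c=pickle.load(open("d.pkl","rb"))["top"]; E=c["extrinsics"]
W=lambda p,z: world(c,(np.atleast_2d(p)+.5)/4+[184.5,194.5],E,z=z)
s1,s2=W([(347,249),(657,286)],.097); mi=W((503,268),.094)[0]; b=W([(133,73),(718,138),(688,462),(83,388)],.012)
print("studs",s1,s2,np.linalg.norm(s1-s2),"mid",(s1+s2)/2,"mirror",mi)
print("base",b.round(4).tolist(),[np.linalg.norm(b[i]-b[i-1]).round(4) for i in range(4)],b.mean(0))
sc=W([(40,240),(155,255)],.125);print("scale",sc,np.linalg.norm(sc[0]-sc[1]))
v=s1-s2; yv=v/np.linalg.norm(v); xv=np.array([yv[1],-yv[0],0]); o=(s1+s2)/2*[1,1,0]
e=(b[0]+b[3]-b[1]-b[2]); print("yaw studs",np.arctan2(-yv[0],yv[1]),"base",np.arctan2(-e[0],e[1]))
np.savez("mount.npz",o=o,x=xv,y=yv); print("scale in mount",[( (p-o)@xv,(p-o)@yv) for p in sc],W((127,225),.052)-o)
w=robot.read_camera("wrist");T=w["tool_from_camera"];print(w["fovy"],T.round(3).tolist())
```

```text
studs [0.51375781 0.05232016 0.097     ] [ 0.49523769 -0.08558214  0.097     ] 0.139140348987153 mid [ 0.50449775 -0.01663099  0.097     ] mirror [ 0.50442222 -0.017254    0.094     ]
base [[0.6093, 0.1719, 0.012], [0.571, -0.1238, 0.012], [0.4134, -0.1036, 0.012], [0.4524, 0.1926, 0.012]] [np.float64(0.1582), np.float64(0.2981), np.float64(0.1589), np.float64(0.2988)] [0.51151014 0.034269   0.012     ]
scale [[0.51778513 0.18279059 0.125     ]
 [0.51068891 0.13227303 0.125     ]] 0.05101352764447549
yaw studs -0.1335000783123739 base -0.12980038316294593
scale in mount [(np.float64(-0.013374640379717743), np.float64(0.1994157495634438)), (np.float64(-0.013683634011133311), np.float64(0.14840315772898185))] [[0.02472878 0.17952314 0.052     ]]
67.27815959208145 [[-0.0, -0.962, -0.272, 0.068], [1.0, -0.001, 0.001, -0.0], [-0.001, -0.272, 0.962, -0.144], [0.0, 0.0, 0.0, 1.0]]
```

Run:
```python
from h import *
import pickle
from scipy.spatial.transform import Rotation as R
c=pickle.load(open("d.pkl","rb"))["top"]; E=c["extrinsics"]; m=np.load("mount.npz");o,X,Y=m["o"],m["x"],m["y"]
g=[(u,v) for v in range(246,258) for u in range(208,228)]
P=world(c,g,E,depth=np.array([c["depth"][v,u] for u,v in g]))
for v in range(12): print(246+v,(P[v*20:v*20+20,2]*1000).round().astype(int), c["color"][246+v,208:228,1])
T=robot.read_camera("wrist")["tool_from_camera"]
tgt=o+.0*X+.18*Y+[0,0,.06]; Z=np.array([0,0,1.])
res=[]
for el in (30,40,50,60):
  for az in (-40,-20,0,20,40,60):
    for d in (.2,.26):
      el_,az_=np.radians([el,az])
      fw=-(np.cos(el_)*(np.cos(az_)*X+np.sin(az_)*Y)+np.sin(el_)*Z)
      r0=np.cross(fw,Z);r0/=np.linalg.norm(r0);dn=np.cross(fw,r0)
      for roll in range(0,360,45):
        a=np.radians(roll); cx=np.cos(a)*r0+np.sin(a)*dn
        C=np.eye(4);C[:3,:3]=np.c_[cx,np.cross(fw,cx),fw];C[:3,3]=tgt-d*fw
        F=C@np.linalg.inv(T)
        if F[2,3]<.1: continue
        Rm=R.from_matrix(F[:3,:3]);q=robot.ik(F[:3,3],Rm.as_euler("xyz"))
        if q is not None: print(el,az,d,roll,F[:3,3].round(3),Rm.as_euler("xyz").round(3),np.round(q,2))
```

```text
246 [ 0 -1 -1 -3  1 10 47 46 47 44  8  9  9 11 10  9 11 11 12 10] [116 110 102  96  97 107 120 128 127 121 126 126 118 118 133 147 153 154
 154 155]
247 [-1 -1  3 47 51 49 51 51 48 49 49 50 11 11 10 12 13 12 11 13] [115 110  97  76  72  79  88  96  97  96 103 102  94 100 122 145 154 155
 155 154]
248 [-1  0  1 50 51 50 47 49 47 49 50 48 49 49 44 13 13 12 12 13] [118 110  91  65  52  53  57  59  60  62  68  68  66  76 107 137 152 155
 156 155]
249 [ 0 -2  0 48 50 48 48 49 52 49 51 48 47 48 41 12 12 12 10 11] [117 111  90  60  45  43  43  43  45  47  47  47  46  54  87 126 145 150
 151 153]
250 [-3 -3 -1 50 51 48 48 48 50 47 49 48 50 85 84 84 11 14 13 13] [119 109  85  57  43  41  45  44  44  45  46  46  46  53  76 106 124 130
 133 140]
251 [ -4   0   2  49  51  49  47  49  50  49  49  49 858  85  85  86  87  87
  85  86] [119 106  81  54  43  42  44  44  47  46  46  45  49  57  71  89 101 102
 105 115]
252 [-1  1 -1 50 48 51 49 48 50 50 50 47 49 44 15 13 11 12 87 86] [118 104  76  50  43  42  43  48  44  45  46  46  46  55  69  84  92  92
  94 102]
253 [  0  -2  51  46  48  50  47  51
[... 23819 characters left out ...]
26 45 [0.585 0.204 0.14 ] [-2.694 -0.613  3.073] [-0.44  0.89 -0.05  1.44  0.14  1.55  1.11]
60 60 0.26 90 [0.581 0.186 0.149] [-2.6   -0.238  2.345] [-0.44  0.8   0.08  1.55 -0.04  1.38  0.5 ]
60 60 0.26 135 [0.565 0.178 0.158] [-2.777  0.105  1.668] [-0.6   0.69  0.34  1.73 -0.21  1.14 -0.09]
60 60 0.26 180 [0.546 0.184 0.162] [-3.14   0.248  0.914] [-0.86  0.65  0.59  1.88 -0.27  0.93 -0.8 ]
60 60 0.26 225 [0.535 0.201 0.158] [2.779 0.105 0.16 ] [-1.12  0.74  0.81  1.92 -0.25  0.87 -1.62]
60 60 0.26 270 [0.539 0.219 0.149] [ 2.602 -0.237 -0.517] [-0.25  0.78 -0.65  1.77  0.75  1.38  2.86]
60 60 0.26 315 [0.555 0.227 0.14 ] [ 2.695 -0.613 -1.245] [-0.38  0.86 -0.45  1.6   0.6   1.53  2.24]
```

The depth image puts the block's top at about 49.5 mm, against checks of board top 124/125 mm and base 11–12/12 mm. The block centre is therefore about 43.5 mm, giving a tilt of about 0.254 rad. Next I'll shut the gripper, hover with the wrist camera on the mount's +x+y side, and find contact gently.

```bash
cat >> h.py <<'E'
m=np.load("mount.npz");o,X,Y=m["o"],m["x"],m["y"]
ATT=[np.pi,0,np.arctan2(Y[1],Y[0])-np.pi/4]
def stud(y,z): return o+y*Y+[0,0,z]
def wristE():
    from scipy.spatial.transform import Rotation as R
    p,r=robot.current_tcp_pos(),robot.current_tool_rot(); w=robot.read_camera("wrist")
    F=np.eye(4);F[:3,:3]=R.from_euler("xyz",r).as_matrix();F[:3,3]=p
    return w,F@w["tool_from_camera"]
E
python3 - <<'E'
from h import *
robot.grip(0); print(robot.ik(stud(.07,.2),ATT))
robot.move_ptp(stud(.07,.22),ATT)
robot.move_linear(stud(.07,.112),speed=.1)
f0=robot.current_contact_force(); print(f0,robot.current_time_s())
z=.106
while z>.093:
    robot.move_linear(stud(.07,z),speed=.03); f=robot.current_contact_force()-f0
    print(round(z,4),robot.current_tcp_pos().round(4),f.round(2))
    if f[2]>2: break
    z-=.002
w,E=wristE(); np.savez("w1.npz",E=E,depth=w["depth"]);cv2.imwrite("pics/w1.png",w["color"][:,:,::-1])
for n,p in(("tip",stud(.165,.085)),("blk",stud(.184,.0495))): print(n,project(w,p,E))
print(robot.current_time_s())
E
```

```text
[-0.66300215  0.44012632  0.63352599  2.12235677 -0.40360921  0.69737133
 -0.67902374]
[ 0.61588214  0.19440085 -0.10508344] 4.5167
0.106 [0.5137 0.0528 0.1059] [-0.95 -0.44  0.58]
0.104 [0.5137 0.0527 0.1039] [-0.64 -0.12  0.02]
0.102 [0.5137 0.0527 0.1019] [-0.09 -0.6  -0.33]
0.1 [0.514  0.0528 0.1   ] [0.54 0.28 1.09]
0.098 [0.514  0.0531 0.098 ] [-0.35  1.48  1.28]
0.096 [0.5141 0.0531 0.0961] [0.03 1.95 2.73]
tip [[183.48061044 116.77202919]]
blk [[184.02107996  93.09057353]]
6.1667
```

View pics/w1.png

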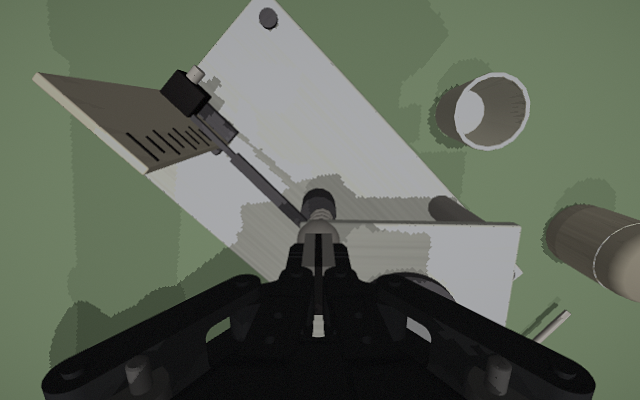

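Picture: the fingertips rest on the stud at (318,225), clear of the mirror. The pointer runs from (300,215) to about (193,108), and the black block is at (185,92). The force matches the spring (2.7 N at 5 mm). I'll press most of the way and measure the tip against the block top by wrist depth.

Run:
```python
from h import *
robot.move_linear(stud(.0692,.0865),speed=.03)
w,E=wristE(); np.savez("w2.npz",E=E,depth=w["depth"]); im=w["color"]
cv2.imwrite("pics/w2.png",cv2.resize(im[50:200,120:320,::-1],None,fx=4,fy=4,interpolation=cv2.INTER_CUBIC))
print(robot.current_tcp_pos().round(4),robot.current_contact_force().round(2),robot.current_time_s())
v,u=np.mgrid[50:240,120:330]; uv=np.c_[u.ravel(),v.ravel()]
def pts(D): 
    P=world(w,uv,E,depth=D)-o; return np.c_[P@X,P@Y,P[:,2]]
P=pts(w["depth"][50:240,120:330].ravel())
for lo in np.arange(.095,.2,.01):
    s=(abs(P[:,0])<.006)&(P[:,1]>lo)&(P[:,1]<lo+.01)&(P[:,2]>.03)
    if s.sum(): print(round(lo,3),s.sum(),np.percentile(P[s,2]*1000,[10,50,90]).round(1),"x",np.median(P[s,0]).round(4),"u,v",np.median(uv[s],0))
s=(P[:,2]>.1)&(P[:,1]>.14)&(abs(P[:,0])<.03);print("board max z",np.percentile(P[s,2],[50,95]),P[s].mean(0)); s=(P[:,2]<.02)&(P[:,2]>.005);print("base z",np.median(P[s,2]))
```

```text
[0.5142 0.0534 0.0869] [-0.99  4.98  7.29] 6.6833
0.095 216 [66.6 68.1 69.4] x 0.001 u,v [282. 200.]
0.105 210 [64.5 66.2 67.4] x 0.0014 u,v [269.5 187. ]
0.115 219 [62.5 64.3 65.4] x 0.0013 u,v [257. 174.]
0.125 195 [60.6 62.2 63.4] x 0.0013 u,v [245. 161.]
0.135 118 [57.8 59.4 61. ] x 0.001 u,v [232. 148.]
0.145 110 [56.2 57.5 58.6] x 0.001 u,v [220. 135.]
0.155 89 [54.  56.  57.1] x 0.0007 u,v [209. 124.]
0.165 183 [42.5 49.6 51.8] x 0.0002 u,v [193. 106.]
0.175 381 [50.5 51.3 52.1] x -0.0001 u,v [182.  98.]
0.185 387 [50.6 51.4 52.3] x 0.0002 u,v [168.  84.]
0.195 3 [50.1 50.5 50.8] x 0.0021 u,v [164.  75.]
board max z [0.11252275 0.12628803] [-0.01208893  0.15812663  0.11328098]
base z 0.01333254232478187
```

View pics/w2.png

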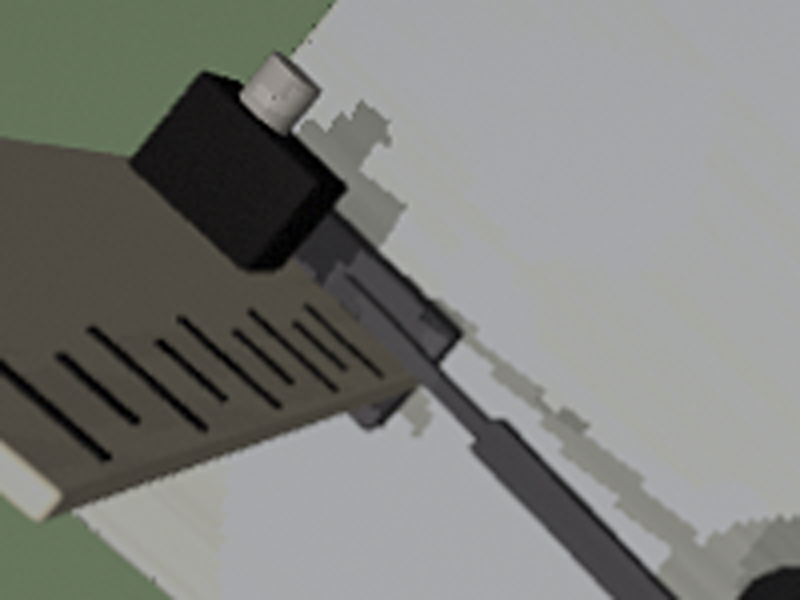

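The crop shows the pointer tip ending at about (345,280), just above and beside the block at (235,170). The numbers agree: tip about 52–53 mm, block top 50–51 mm, so the tip needs roughly 8 mm more. I'll go to the final depth, check, and hold.

Run:
```python
from h import *
robot.move_linear(stud(.071,.0831),speed=.02); robot.wait(.15)
w,E=wristE(); im=w["color"]; np.savez("w3.npz",E=E,depth=w["depth"])
cv2.imwrite("pics/w3.png",cv2.resize(im[50:200,120:320,::-1],None,fx=4,fy=4,interpolation=cv2.INTER_CUBIC))
print(robot.current_tcp_pos().round(4),robot.current_contact_force().round(2),robot.current_time_s())
v,u=np.mgrid[50:240,120:330]; uv=np.c_[u.ravel(),v.ravel()]
P=world(w,uv,E,depth=w["depth"][50:240,120:330].ravel())-o; P=np.c_[P@X,P@Y,P[:,2]]
S=[]
for lo in np.arange(.095,.2,.01):
    s=(abs(P[:,0])<.006)&(P[:,1]>lo)&(P[:,1]<lo+.01)&(P[:,2]>.03)
    z=np.median(P[s,2]*1000) if s.sum()>5 else 0; print(round(lo,3),s.sum(),z)
    if lo<.158: S.append((lo+.005,z))
S=np.array(S); k=np.polyfit(S[:,0],S[:,1],1); print("slope->theta",np.arctan(-k[0]/1000),"top at tip",np.polyval(k,.161))
s=(P[:,2]<.02)&(P[:,2]>.005);print("base z",np.median(P[s,2]))
```

```text
[0.5143 0.0536 0.0837] [-0.59  0.54  9.57] 7.225
0.095 208 63.531632911098356
0.105 213 60.86659225688148
0.115 213 58.61250739161788
0.125 176 56.09485858825056
0.135 112 53.001942038484266
0.145 108 50.34689015437199
0.155 63 48.61180245560415
0.165 191 49.07937217830718
0.175 390 51.312088401730406
0.185 410 51.280145773607025
0.195 4 0
slope->theta 0.24971070681299642 top at tip 47.960556225673756
base z 0.013337772035051154
```

View pics/w3.png

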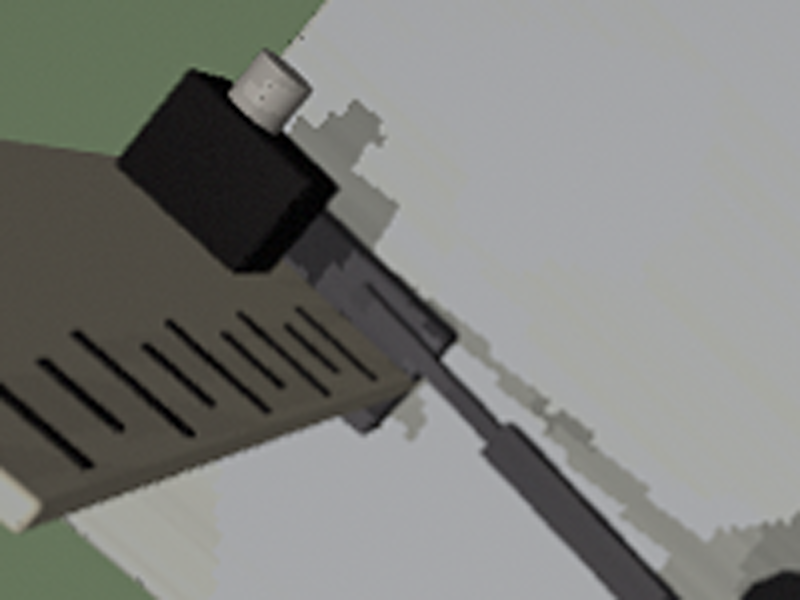

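The tilt is 0.25 rad by both slope and force. The tip mid-plane is within about 1 mm of the block's centre, whose half-height is 6 mm. Now I'll hold, release and check.

Run:
```python
from h import *
robot.wait(2.1); print("hold end",robot.current_tcp_pos().round(4),robot.current_contact_force().round(2),robot.current_time_s())
robot.move_linear(stud(.07,.1),speed=.03); robot.move_linear(stud(.07,.2),speed=.1); robot.wait(.5)
w,E=wristE()
v,u=np.mgrid[0:400,0:640]; uv=np.c_[u.ravel(),v.ravel()]
P=world(w,uv,E,depth=w["depth"].ravel())-o; P=np.c_[P@X,P@Y,P[:,2]]
for lo in np.arange(.1,.16,.01):
    s=(abs(P[:,0])<.006)&(P[:,1]>lo)&(P[:,1]<lo+.01)&(P[:,2]>.03); print(round(lo,2),s.sum(),np.median(P[s,2]).round(4))
c=robot.read_camera("side");cv2.imwrite("pics/side1.png",c["color"][:,:,::-1])
import pickle
b=pickle.load(open("d.pkl","rb"))["side"]["color"]
d=np.abs(c["color"].astype(int)-b).max(2)
print("diff cup/bottle/driver",[d[y0:y1,x0:x1].mean().round(1) for y0,y1,x0,x1 in((218,250,300,328),(163,210,335,365),(192,222,400,442))],robot.current_contact_force().round(2),robot.current_time_s())
```

```text
hold end [0.5142 0.0536 0.0837] [-1.4   2.14  9.51] 9.325
0.1 85 0.0881
0.11 91 0.0883
0.12 94 0.0881
0.13 76 0.0882
0.14 50 0.0876
0.15 54 0.0877
diff cup/bottle/driver [np.float64(12.9), np.float64(32.9), np.float64(10.5)] [-0.09  0.26 -0.27] 11.7917
```

View pics/side1.png

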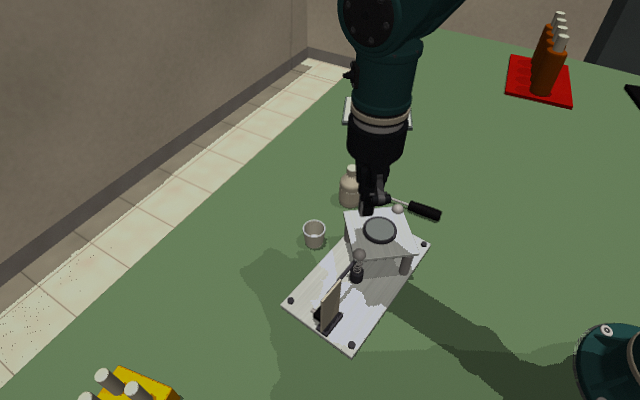

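The picture shows the plate level again, with the gripper clear above it. The cup (314,235), bottle (350,188) and driver (420,209) are where they were; the image differences come from the arm and its shadow. Handing in.

```bash
python3 -c "
from plant import robot
robot.finish_job()"
```

```text
the job is handed in; nothing more can be done
```

I pressed the pointer-corner stud with shut fingertips until the pointer was level with the index block, held it there for about 2.2 s, released it and handed the job in. The robot clock was at 11.8 s at the last check, against the 38 s limit.

**Pointer at the mark:**
- The plate tilted about 0.25 rad by the pointer's slope in the wrist depth picture, and the 9.5 N press force agrees with the spring rate.
- That puts the tip about 44 mm above the bench. The block's centre is at about 43.5–44 mm, with a half-height of 6 mm.
- The wrist depth picture alone put the tip about 1 mm above the block's centre, still well within the block.
- The two cameras disagreed by 1–2 mm on heights: the wrist camera read the base 1.3 mm high.

**After release:**
- The pointer is level again, flat to about 0.5 mm along its length, and the force on the tool is about zero.
- The fingers are clear, about 100 mm above the stud.

**Other objects:** The cup, bottle and screwdriver look unmoved in the side picture. The automatic image comparison was not usable, because the arm and its shadow covered parts of those areas.

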